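Make up the photometer kit and the balance kit

ROBOT

A 6-joint arm with a two-finger parallel gripper is mounted at the origin on the work surface. World frame = base frame: x ahead of the robot, y to its left, z up, the work surface at z = 0. Lengths are in m, angles in rad, forces in N, time in s.
With the tool pointing down it reaches from about 0.25 to 0.8 m from the base axis. Payload 8.5 kg.
Tool frame: the origin (TCP) lies between the finger pads; the fingertips stand 11 mm ahead of it and the grasp point (between the pads) lies 8 mm behind it (nose_length is the distance from the TCP to the fingertips, in m); y points along the fingers, x is the direction in which the jaws open and shut, and the axes are right-handed (so a half turn about y gives the same grasp; the last joint's range is limited). The gripper opens to 85 mm and grips with 20 to 120 N. Pads are 22 mm wide; open, the fingers measure 114 mm over their backs; the gripper's body (76 mm by 85 mm) begins 54 mm behind the grasp point. The pads swing forward as they close: fully open they stand 13 mm farther back than shut.
Start: joints at [1.11, 0.238, -0.013, 1.319, 0, 1.571], TCP at [0.233, 0.47, 0.242] pointing down, gripper open.
Joint ranges: [-2.66, 2.66], [-1.03, 1.9], [-1.14, 1.46], [-1.82, 2.27], [-1.45, 1.34], [-3.14, 3.14]. Speed limits (rad/s): [2.22, 2.22, 2.79, 3.14, 3.14, 3.14].

INTERFACE

Orientations are given as a rotation vector (axis times angle).
In Python, from rig import * gives the robot as it stands.
- The arm moves only by the tool play_rows, never from a script. Its argument "series" is a list that holds one entry, the list of rows, each a list of 5 numbers: the finger opening in mm, from 0 to 85.4, then the shift along the world's x, y, z in mm, then the turn about the world's z in rad. In form: [[[gripper, tx, ty, tz, yaw], ...]]. A call has exactly 10 rows; each row shifts and turns the commanded pose from where the row before left it; what a row does not reach is not made up. A row lasts 1/10 s, in which the tool goes at most 50 mm and 8.59 degrees, less where a joint would pass 70% of its speed; a pose out of reach is approached as far as the arm can. A call is refused whole if a number of a shift passes 50 or a number of a turn 0.15, either way. A call with a gripper value outside its range is refused whole. The fingers move at their own pace and stop on an object; "grip_force" is the grip in N (left out, the last holds). Time passes only in rows, so rows that do not move let the fingers close, or fill a call up. It gives the time, the measured TCP pose, the force and the opening at its end, in the units of the state.
- get_obs(): the state, without advancing time (a new reading comes with each control period).
- get_image(name): name is "side" or "top" or "wrist"; returns the picture (480x640x3 uint8, red, green, blue); there is no depth.
- calibration(name): a dict with "intrinsics" (3x3 intrinsics, pixels), "pose" (4x4, takes a point from camera to world coordinates); the wrist camera has in their place "tool_from_camera" (4x4, takes a point from camera to tool coordinates, whose origin is the TCP and whose axes are the tool frame's). Camera axes: x right, y down, z forward; pixel columns grow to the right and rows downward; lengths in m; the calibration is good to about 2 mm. The wrist camera is an equidistant fisheye: a pixel r from the principal point sees the ray r / f radians off the axis. A picture is of the moment at which its call begins: read the wrist's pose just before it. calibration takes no time and is no camera call.
- sign_off(): hands the job in, once; it reports no verdict.
The state is a dict: "time_s": time; "q": joint angles; "dq": joint speeds; "tau": joint torques, N m; "tool_pos": TCP position; "tcp_rot": TCP orientation; "wrist_force": force on the tool from outside, world axes, zero at the start; "moment": the same for the moment, N m; "grip_width": opening from 0.0 (shut) to 1.0 (fully open).
Only numpy, scipy, OpenCV 4.12 (cv2) and the standard library are available. Lean on these libraries where they do the work, as an engineer would, in place of code of your own. Each camera call takes 0.05 s, during which the arm holds its last target. There are 200 camera calls.

TASK

Make up the two practical kits from the stock in the middle of the bench: the cuvette box, the glass beaker and the dropper bottle go on the tray with three wells, and the lidded crucible and the steel weight go on the tray with two wells. Set each thing down upright, without dropping it, so that it stands on the floor of the well made for its shape and size. Leave the conical flask and the Petri dish where they are.

Things in the scene. Friction and masses are not known exactly. Their poses are not given: they have to be found in the camera images.
- photometer_tray: Three-well tray: white slab 256 x 100 x 14 mm (x, y, z), fixed, at one side of the stock. Origin: centre of underside; x along its length, away from the robot within 9 degrees. Wells on y = 0, grey floors 6 mm above the underside: oblong 84 (x) by 54 mm at x = -76 mm for the box lengthwise; round 70 mm wide at x = +12 mm for the beaker; round 50 mm at x = +92 mm for the bottle.
- balance_tray: Two-well tray: white slab 164 x 100 x 14 mm (x, y, z), fixed, at the other side of the stock. Origin: centre of underside; x along its length, away from the robot within 9 degrees. Round wells on y = 0, grey floors 6 mm above the underside: 70 mm wide at x = -37 mm for the crucible; 54 mm wide at x = +45 mm for the weight.
- cuvette_box: Closed oblong plastic box, grey with a white top, 64 mm (x) by 34 mm (y), 45 mm high, 0.09 kg, lying flat. Origin: centre of its underside; z up. The top does not open.
- beaker: Small empty glass beaker, straight, 50 mm outer diameter (52 mm at the rim, with a small spout at +x), 66 mm high, wall 3 mm, 0.06 kg, standing. Origin: centre of its underside; z up. 
- dropper_bottle: Small brown glass dropper bottle with black rubber top: body 32 mm diameter and straight up to 50 mm, then a narrow neck and top (20 mm) up to 90 mm; 0.07 kg. Origin: centre of its underside; z up. 
- crucible: White porcelain crucible with its lid fast on it: straight body 50 mm diameter up to 36 mm, lid 54 mm diameter from 36 to 39 mm, little knob up to 50 mm; 0.09 kg. Origin: centre of its underside; z up. 
- weight: Stainless steel 500 g calibration weight: plain cylinder 36 mm diameter up to 44 mm, then a knob 22 mm diameter up to 62 mm. Origin: centre of its underside; z up. 
- flask: Conical glass flask, 62 mm diameter at its base, narrowing to a 22 mm neck, 82 mm high. Origin: centre of its underside; z up. It stands among the stock, belongs to no kit and stays where it is.
- petri_dish: Flat round glass Petri dish with lid, 62 mm diameter, 14 mm high. Origin: centre of its underside; z up. It lies among the stock, belongs to no kit and stays where it is.
There are look-alikes about, which are no part of the job. There is more than one size of the dropper_bottle; the job needs the smallest. Several things have the shape of the weight; the one meant has the colours described above.

How it is judged:
By the outcome, as a careful person would: the job done as asked, in the order asked, and still so for the second after the job is handed in, with the robot touching nothing.
It also fails if it takes over 120 s, if anything falls off the work surface, if the arm or the gripper's body presses on something with over 40 N, if the wrist force passes 120 N, or if a joint passes its speed limit or range.

## Working session

There is one attempt and no reset: what is moved stays moved. The work goes in short steps, Python scripts to look and compute and a tool call to move; the robot and the scene stay as the last step left them, time stands still between calls to the robot, and variables do not carry over. Pictures are saved under pics/ and viewed, about 12 in all and at most 16, crops included, and the job is handed in when it is done.

Besides the shell and the picture viewer there is one more tool, called after "Emit:" as a command line: name --argument value ..., lists and objects as JSON in quotes. play_rows: Moves the arm, as the interface text tells. Its arguments: {"type":"object","properties":{"series":{"type":"array"},"grip_force":{"type":"number"}},"required":["series"]}

```bash
ls; mkdir -p pics; python3 - <<'E'
from rig import *
import cv2
for n in("top","side"):
    im=get_image(n);cv2.imwrite(f"pics/{n}0.png",im[:,:,::-1])
    c=calibration(n);print(n,c["intrinsics"],c["pose"])
print(calibration("wrist"));print(get_obs())
E
```

```text
pics
top [[529.21307043   0.         318.41178341]
 [  0.         529.21307043 239.01932126]
 [  0.           0.           1.        ]] [[ 1.86881109e-02 -9.91860484e-01  1.25950524e-01  4.29112158e-01]
 [-9.99822835e-01 -1.88224290e-02  1.23671256e-04 -1.24497680e-02]
 [ 2.24803016e-03 -1.25930521e-01 -9.92036517e-01  8.77410217e-01]
 [ 0.00000000e+00  0.00000000e+00  0.00000000e+00  1.00000000e+00]]
side [[462.17692227   0.         325.97687002]
 [  0.         462.17692227 244.36818234]
 [  0.           0.           1.        ]] [[ 0.72492932 -0.44875088  0.52258982  0.12249943]
 [-0.68877617 -0.48111147  0.54232752 -0.47443029]
 [ 0.008054   -0.75309654 -0.65786073  0.61602575]
 [ 0.          0.          0.          1.        ]]
{'intrinsics': array([[371.64829954,   0.        , 318.9504499 ],
       [  0.        , 371.64829954, 238.00007797],
       [  0.        ,   0.        ,   1.        ]]), 'tool_from_camera': array([[ 9.99998889e-01, -4.30971889e-04, -1.42715996e-03,
        -1.31286151e-03],
       [ 1.24375503e-03, -2.86623006e-01,  9.58042643e-01,
        -1.31484095e-01],
       [-8.21946326e-04, -9.58043353e-01, -2.86622152e-01,
         7.34324330e-02],
       [ 0.00000000e+00,  0.00000000e+00,  0.00000000e+00,
         1.00000000e+00]])}
{'time_s': 0.1, 'q': array([ 1.11001389e+00,  2.38700877e-01, -1.41510502e-02,  1.31922341e+00,
        1.68513548e-06,  1.57078622e+00]), 'dq': array([-0.00104706, -0.00066957,  0.00305434, -0.00036478, -0.00011538,
        0.00205102]), 'tau': array([ 9.26073371e-04, -5.39719319e+01,  3.46999705e+01,  1.33491543e-02,
       -1.77019206e-05,  6.82681218e-06]), 'tool_pos': array([0.23327962, 0.46992156, 0.24175972]), 'tcp_rot': array([-1.39331658, -0.86265458,  0.86443741]), 'wrist_force': array([-0.09558986, -0.45019482,  0.33944775]), 'moment': array([0.0320969 , 0.01518961, 0.00689961]), 'grip_width': 0.9973335905125523}
```

View pics/top0.png

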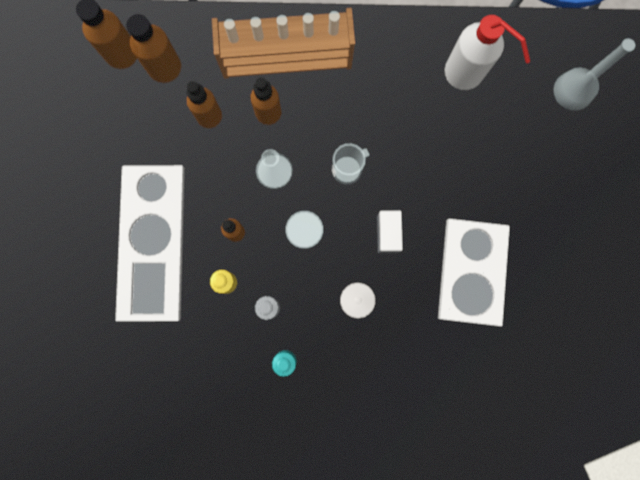

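View pics/side0.png

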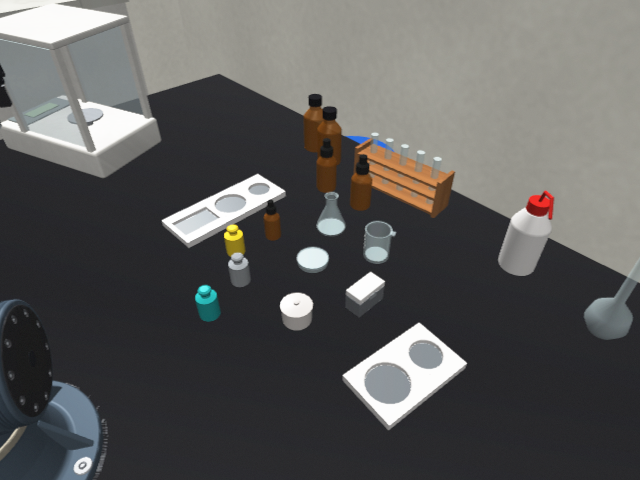

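Candidates in the top view:
- **Bottle:** (232,230) is the smallest. The larger ones are at (205,105), (266,100), (108,35) and (155,50).
- **Weight:** the steel-grey one is at (266,308). The look-alikes are yellow (222,282) and teal (284,363).
- **Beaker:** (348,163). The flask at (273,168) is not it.
- **Box:** (390,231).
- **Crucible:** (358,300). The Petri dish at (304,229) is not it.

Next I measure and check with a crop.

```bash
cat > h.py <<'E'
import numpy as np, cv2
from rig import *
def ray(n,uv,z):
    c=calibration(n);P=np.array(c["pose"]);K=np.array(c["intrinsics"])
    d=P[:3,:3]@np.linalg.inv(K)@np.array([uv[0],uv[1],1.]);o=P[:3,3]
    return (o+d*(z-o[2])/d[2])[:2]
def proj(n,p):
    c=calibration(n);P=np.array(c["pose"]);K=np.array(c["intrinsics"])
    q=K@(P[:3,:3].T@(np.array(p)-P[:3,3]));return q[:2]/q[2]
def blobs(m,lo,hi):
    cs,_=cv2.findContours(m.astype(np.uint8),cv2.RETR_EXTERNAL,cv2.CHAIN_APPROX_NONE)
    return [c for c in cs if lo<cv2.contourArea(c)<hi]
def rect(n,c,z):
    w=np.array([ray(n,p,z) for p in c[:,0]+0.0])*1000
    return cv2.minAreaRect(w.astype(np.float32))
E
python3 - <<'E'
from h import *
im=cv2.imread("pics/top0.png");hsv=cv2.cvtColor(im,cv2.COLOR_BGR2HSV)
w=(hsv[...,2]>190)&(hsv[...,1]<40)
for c in blobs(w,150,40000):
    x,y,ww,hh=cv2.boundingRect(c); a=cv2.contourArea(c)
    if y<120 or y>400: continue
    z=.014 if a>3000 else (.045 if ww<30 else .039)
    print((x,y,ww,hh),a,z,[np.round(v,2) for v in rect("top",c,z)])
    if ww<40:
      w0=np.array([ray("top",p,z) for p in c[:,0]+0.0])*1000
      print(" circ",cv2.minEnclosingCircle(w0.astype(np.float32)))
g=np.hstack([cv2.resize(im[130:340,200:410],None,fx=3.5,fy=3.5,interpolation=cv2.INTER_CUBIC)])
cv2.imwrite("pics/crop.png",cv2.resize(g,(600,600)))
E
```

```text
(341, 283, 33, 35) 851.0 0.039 [array([440.08, -74.87]), array([53.2 , 50.43]), np.float64(0.33)]
 circ ((440.1341857910156, -75.07686614990234), 26.675189971923828)
(439, 219, 70, 107) 6135.0 0.014 [array([ 490.46, -267.22]), array([102.22, 164.42]), np.float64(84.43)]
(287, 212, 35, 35) 919.5 0.039 [array([551.4 ,  11.04]), array([55.  , 54.47]), np.float64(1.09)]
 circ ((551.2335815429688, 11.273170471191406), 28.267431259155273)
(380, 211, 22, 40) 782.5 0.045 [array([ 550.78, -126.64]), array([63.05, 33.39]), np.float64(0.23)]
 circ ((550.9225463867188, -127.1867446899414), 34.65397262573242)
(116, 166, 66, 155) 9265.5 0.014 [array([529.21, 265.27]), array([255.29, 100.36]), np.float64(1.42)]
(258, 155, 22, 30) 227.5 0.045 [array([650.18,  72.84]), array([26.23, 49.98]), np.float64(65.56)]
 circ ((646.414794921875, 64.54671478271484), 25.203336715698242)
```

View pics/crop.png

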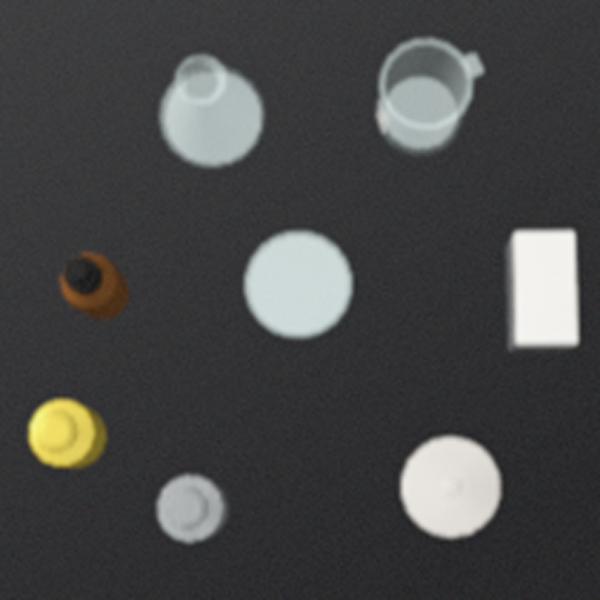

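```bash
python3 - <<'E'
from h import *
from scipy.spatial.transform import Rotation as R
im=cv2.imread("pics/top0.png");hsv=cv2.cvtColor(im,cv2.COLOR_BGR2HSV);h,s,v=[hsv[...,i].astype(int) for i in range(3)]
for nm,(o,th,ws) in {"P":((529.21,265.27),np.radians(1.42),(-76,12,92)),"B":((490.46,-267.22),np.radians(84.43-90),(-37,45))}.items():
    for x in ws: 
        p=(o[0]+x*np.cos(th),o[1]+x*np.sin(th));print(nm,x,np.round(p,1),"px",proj("top",(p[0]/1e3,p[1]/1e3,.010)).round(1))
g=(v>90)&(v<180)&(s<60)
for c in blobs(g,300,3000):
    x,y,w,hh=cv2.boundingRect(c)
    if y<120 or y>400: continue
    print("grey",(x,y,w,hh),(rect("top",c,.010)[0]))
# objects
def show(nm,m,z,box):
    mm=np.zeros(m.shape,bool);x0,y0,x1,y1=box;mm[y0:y1,x0:x1]=m[y0:y1,x0:x1]
    c=max(blobs(mm,5,5000),key=cv2.contourArea);(cx,cy),r=cv2.minEnclosingCircle(c)
    p=ray("top",(cx,cy),z)*1e3;print(nm,(round(cx,1),round(cy,1)),round(r,1),p.round(1));return p
b=show("bottle brown",(s>120)&(v>50),.05,(215,212,250,250))
k=show("cap",(v<35),.09,(220,216,240,238)) 
show("weight",(v>100),.044,(250,292,284,326))
show("yellow",(s>100)&(v>120),.044,(205,265,240,300))
print("beaker rim",ray("top",(349.2,159.4),.066)*1e3, "base",ray("top",(200+421/2.857,130+116/2.857),0)*1e3)
print("bottle cap",ray("top",(229.0,226.3),.09)*1e3)
print("flask base",ray("top",(200+212/2.857,130+117/2.857),0.01)*1e3)
print(R.from_rotvec(get_obs()["tcp_rot"]).as_matrix().round(3))
# side overlay
sd=cv2.imread("pics/side0.png")
for p,zs,r in [((551,-126.6),(0,45),3),((440,-75),(0,39),25),(ray("top",(349.2,159.4),.066)*1e3,(0,66),25),(ray("top",(229.0,226.3),.09)*1e3,(0,50,90),16),(ray("top",(266.5,308.2),.044)*1e3,(0,44),18)]:
    for z in zs:
        pts=np.array([proj("side",((p[0]+r*np.cos(a))/1e3,(p[1]+r*np.sin(a))/1e3,z/1e3)) for a in np.linspace(0,6.28,30)])
        cv2.polylines(sd,[np.round(pts*8).astype(int).reshape(-1,1,2)],True,(0,255,0),1,cv2.LINE_AA,3)
cv2.imwrite("pics/side1.png",cv2.resize(sd[170:360,170:430],(780,570),interpolation=cv2.INTER_CUBIC))
E
```

```text
P -76 [453.2 263.4] px [148.5 288.1]
P 12 [541.2 265.6] px [150.3 234.7]
P 92 [621.2 267.5] px [151.9 187.3]
B -37 [ 453.6 -263.6] px [471.4 294. ]
B 45 [ 535.2 -271.6] px [475.3 244.4]
grey (255, 296, 24, 24) (425.5392150878906, 69.92808532714844)
grey (340, 282, 36, 37) (440.4327087402344, -77.06036376953125)
grey (131, 263, 34, 51) (453.65155029296875, 265.0728759765625)
grey (129, 214, 42, 41) (541.81591796875, 267.2939453125)
grey (377, 210, 26, 42) (555.8641967773438, -129.96319580078125)
grey (285, 210, 39, 39) (555.6546630859375, 11.855642318725586)
grey (137, 173, 29, 28) (622.5086059570312, 269.2395324707031)
grey (255, 149, 38, 40) (655.2391357421875, 65.24398803710938)
grey (331, 143, 39, 41) (670.9017944335938, -58.58946990966797)
bottle brown (232.6, 229.6) 12.2 [546.5 123.4]
cap (230.8, 226.9) 4.1 [544.9 119.7]
weight (266.1, 307.5) 12.0 [425.6  67.3]
yellow (222.2, 281.4) 13.0 [464.9 137.4]
beaker rim [659.50357251 -58.49405257] base [658.62104453 -59.330422  ]
bottle cap [545.80981597 122.44634355]
flask base [653.03488842  64.03777586]
[[ 0.445 -0.001 -0.896]
 [ 0.896 -0.001  0.445]
 [-0.001 -1.     0.   ]]
```

View pics/side1.png

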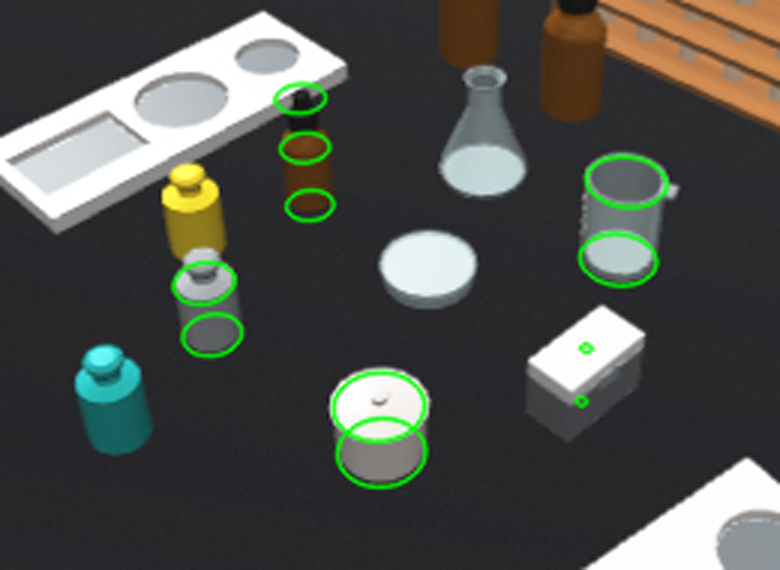

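The overlay matches to about 1–2 mm. The smallest bottle, the grey weight, the beaker, crucible and box are all confirmed. Now I move toward the box and learn the direction of the last joint.

Emit:
play_rows --series '[[[60,20,-40,0,0.04],[60,20,-40,0,0.04],[60,20,-40,0,0.04],[60,20,-40,0,0.04],[60,20,-40,0,0.04],[60,20,-40,0,0.04],[60,20,-40,0,0.04],[60,20,-40,0,0.04],[60,20,-40,0,0.04],[60,20,-40,0,0.04]]]' --grip_force 40

```text
time_s: 1.1
tool_pos: [0.4337, 0.0684, 0.2422]
tcp_rot: [-1.237, -1.165, 1.166]
wrist_force: [0.8, 0.1, -0.8]
grip_width: 0.7
```

```bash
cat > st.py <<'E'
from h import *
from scipy.spatial.transform import Rotation as R
o=get_obs();M=R.from_rotvec(o["tcp_rot"]).as_matrix()
print(round(o["time_s"],2),"q",o["q"].round(3),"tcp",(o["tool_pos"]*1e3).round(1),"jaw yaw",round(float(np.arctan2(M[1,0],M[0,0])),3),"down",M[:,1].round(3),"F",o["wrist_force"].round(1),"grip mm",round(o["grip_width"]*85.4,1))
E
python3 st.py
```

```text
1.1 q [ 0.156  0.091 -0.196  1.284 -0.     0.216] tcp [433.7  68.4 242.2] jaw yaw 1.512 down [-0. -0. -1.] F [ 0.8  0.1 -0.8] grip mm 59.8
```

Emit:
play_rows --series '[[[60,23,-39,0,0.02],[60,23,-39,0,0.02],[60,23,-39,0,0.023],[60,23,-39,0,0],[60,25,-39,0,0],[60,0,0,-40,0],[60,0,0,-40,0],[60,0,0,-40,0],[60,0,0,-20,0],[60,0,0,0,0]]]'

```text
time_s: 2.1
tool_pos: [0.5481, -0.1243, 0.099]
tcp_rot: [-1.203, -1.207, 1.213]
wrist_force: [-0.4, 0.3, 0.7]
grip_width: 0.705
```

```bash
python3 st.py; python3 - <<'E'
from h import *
im=get_image("wrist");cv2.imwrite("pics/w1.png",im[:,:,::-1])
E
```

```text
2.1 q [-0.223  0.389 -0.177  1.012 -0.    -0.225] tcp [ 548.1 -124.3   99. ] jaw yaw 1.573 down [-0.006  0.001 -1.   ] F [-0.4  0.3  0.7] grip mm 60.2
```

View pics/w1.png

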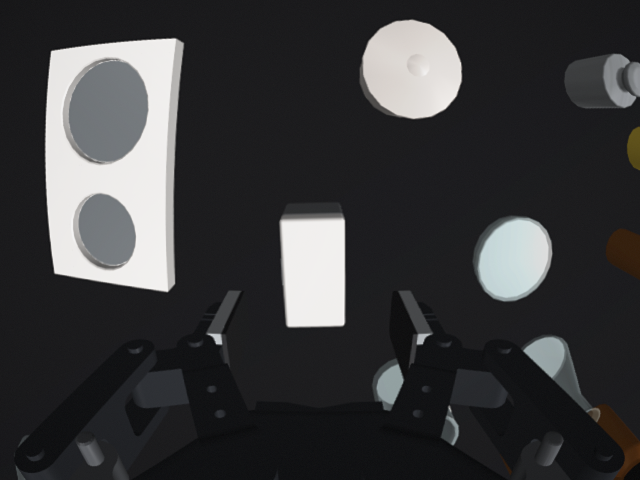

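The wrist view shows the box at (313,272), centred between the jaws. I go down and grip.

Emit:
play_rows --series '[[[60,3,-2,-25,0],[60,0,0,-25,0],[60,0,0,-20,0],[60,0,0,-5,0],[60,0,0,0,0],[30,0,0,0,0],[30,0,0,0,0],[30,0,0,0,0],[30,0,0,0,0],[30,0,0,0,0]]]'

```text
time_s: 3.15
tool_pos: [0.5546, -0.127, 0.029]
tcp_rot: [-1.211, -1.213, 1.21]
wrist_force: [-0.2, -1.5, 7.0]
grip_width: 0.393
```

```bash
python3 st.py
```

```text
3.15 q [-0.225  0.461 -0.264  0.842 -0.    -0.227] tcp [ 554.6 -127.    29. ] jaw yaw 1.573 down [ 0.003 -0.001 -1.   ] F [-0.2 -1.5  7. ] grip mm 33.6
```

Emit:
play_rows --series '[[[30,0,0,10,0],[30,0,0,35,0],[30,0,0,40,0],[30,0,0,40,0],[30,-12,44,0,0],[30,-12,44,0,0],[30,-12,44,0,0],[30,-12,44,0,0.01],[30,-12,44,0,0.01],[30,-12,44,0,0.005]]]'

```text
time_s: 4.15
tool_pos: [0.4808, 0.1388, 0.1536]
tcp_rot: [-1.197, -1.231, 1.228]
wrist_force: [0.8, -0.6, -0.3]
grip_width: 0.392
```

Emit:
play_rows --series '[[[30,-10,44,0,0],[30,-10,44,0,0],[30,-5,30,0,0],[30,0,9,0,0],[30,0,0,-40,0],[30,0,0,-30,0],[30,0,0,-10,0],[30,0,0,0,0],[30,0,0,0,0],[30,0,0,0,0]]]'

```text
time_s: 5.15
tool_pos: [0.4576, 0.2645, 0.0739]
tcp_rot: [-1.197, -1.231, 1.227]
wrist_force: [0.6, -0.0, 0.3]
grip_width: 0.395
```

```bash
python3 st.py; python3 - <<'E'
from h import *
im=get_image("wrist");cv2.imwrite("pics/w2.png",im[:,:,::-1])
E
```

```text
5.15 q [ 0.524  0.355 -0.305  0.908 -0.     0.497] tcp [457.6 264.5  73.9] jaw yaw 1.597 down [ 0.002  0.001 -1.   ] F [ 0.6 -0.   0.3] grip mm 33.7
```

View pics/w2.png

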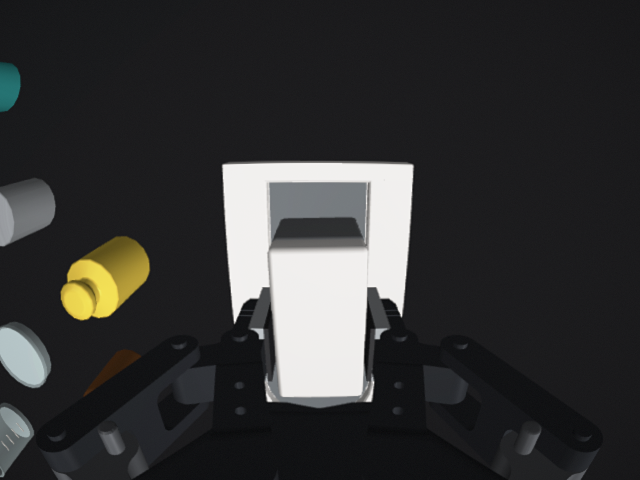

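The box is held square and centred over the oblong well, whose opening spans columns 267–370. I lower it.

Emit:
play_rows --series '[[[30,0,0,-20,0],[30,0,0,-10,0],[30,0,0,-5,0],[30,0,0,-2,0],[30,0,0,-1,0],[30,0,0,0,0],[30,0,0,-0.5,0],[30,0,0,0,0],[30,0,0,0,0],[30,0,0,0,0]]]'

```text
time_s: 6.2
tool_pos: [0.4564, 0.2642, 0.035]
tcp_rot: [-1.196, -1.23, 1.229]
wrist_force: [-4.8, -2.5, 10.1]
grip_width: 0.391
```

```bash
python3 st.py
```

```text
6.2 q [ 0.525  0.397 -0.358  0.815 -0.     0.498] tcp [456.4 264.2  35. ] jaw yaw 1.598 down [ 0.001  0.    -1.   ] F [-4.8 -2.5 10.1] grip mm 33.4
```

Emit:
play_rows --series '[[[50,0,0,0,0],[50,0,0,0,0],[50,0,0,0,0],[50,0,0,5,0],[50,0,0,30,0],[60,0,0,45,0],[70,0,0,45,0],[70,15,-25,0,-0.13],[70,25,-40,0,-0.13],[70,25,-40,0,-0.13]]]' --grip_force 30

```text
time_s: 7.2
tool_pos: [0.5221, 0.1586, 0.1598]
tcp_rot: [-1.361, -0.937, 0.934]
wrist_force: [1.9, -0.2, -0.0]
grip_width: 0.819
```

Emit:
play_rows --series '[[[75,25,-40,0,-0.13],[75,25,-40,0,-0.13],[75,25,-40,0,-0.13],[75,25,-40,0,-0.13],[75,25,-40,0,-0.13],[75,13,-18,0,-0.13],[75,0,0,0,-0.08],[75,0,0,0,0],[75,0,0,0,0],[75,0,0,0,0]]]'

```text
time_s: 8.2
tool_pos: [0.6592, -0.0582, 0.159]
tcp_rot: [-1.553, -0.275, 0.275]
wrist_force: [-0.2, -0.0, -0.4]
grip_width: 0.879
```

```bash
python3 st.py; python3 - <<'E'
from h import *
im=get_image("top");cv2.imwrite("pics/t2.png",im[:,:,::-1])
E
```

```text
8.2 q [-0.088  0.507  0.185  1.249 -0.     1.132] tcp [659.2 -58.2 159. ] jaw yaw 0.351 down [-0. -0. -1.] F [-0.2 -0.  -0.4] grip mm 75.1
```

View pics/t2.png

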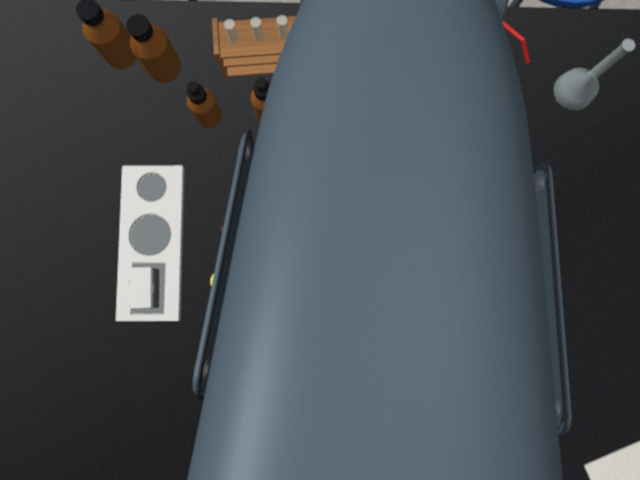

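The box stands in its well, with its top at (141,287). Down to the beaker.

Emit:
play_rows --series '[[[75,0,-1,-40,0],[75,0,0,-40,0],[75,0,0,-30,0],[75,0,0,-15,0],[75,0,0,0,0],[45,0,0,0,0],[45,0,0,0,0],[45,0,0,0,0],[45,0,0,0,0],[45,0,0,0,0]]]'

```text
time_s: 9.25
tool_pos: [0.6605, -0.0597, 0.0354]
tcp_rot: [-1.554, -0.275, 0.271]
wrist_force: [0.6, 1.5, 6.4]
grip_width: 0.587
```

```bash
python3 st.py; python3 - <<'E'
from h import *
im=get_image("wrist");cv2.imwrite("pics/w3.png",im[:,:,::-1])
E
```

```text
9.25 q [-0.09   0.592 -0.     0.976  0.     1.132] tcp [660.5 -59.7  35.4] jaw yaw 0.348 down [ 0.003  0.    -1.   ] F [0.6 1.5 6.4] grip mm 50.1
```

View pics/w3.png

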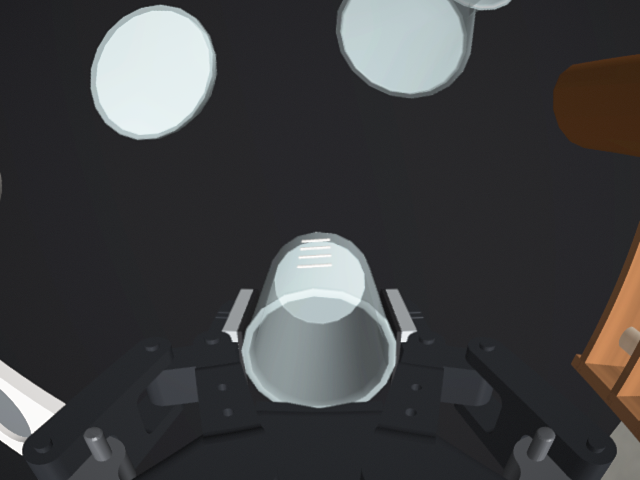

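Beaker gripped at 50 mm. Lifting, carrying and turning the jaws across the tray.

Emit:
play_rows --series '[[[45,0,0,10,0],[45,0,0,35,0],[45,0,0,40,0],[45,0,0,40,0],[45,-10,28,0,0.12],[45,-13,36,0,0.13],[45,-13,36,0,0.13],[45,-13,36,0,0.13],[45,-13,36,0,0.13],[45,-13,36,0,0.13]]]'

```text
time_s: 10.3
tool_pos: [0.5837, 0.1494, 0.1596]
tcp_rot: [-1.389, -0.874, 0.873]
wrist_force: [-0.2, 0.4, -1.5]
grip_width: 0.586
```

Emit:
play_rows --series '[[[45,-13,36,0,0.13],[45,-13,36,0,0.13],[45,-10,28,0,0.13],[45,-8,18,0,0.088],[45,0,0,-35,0],[45,0,0,-30,0],[45,0,0,-15,0],[45,0,0,0,0],[45,0,0,0,0],[45,0,0,0,0]]]'

```text
time_s: 11.3
tool_pos: [0.5413, 0.2665, 0.0803]
tcp_rot: [-1.198, -1.229, 1.226]
wrist_force: [0.9, -0.3, -0.3]
grip_width: 0.592
```

```bash
python3 st.py
```

```text
11.3 q [ 0.458  0.462 -0.107  0.999 -0.     0.433] tcp [541.3 266.5  80.3] jaw yaw 1.596 down [ 0.002  0.001 -1.   ] F [ 0.9 -0.3 -0.3] grip mm 50.6
```

Emit:
play_rows --series '[[[45,0,0,-20,0],[45,0,0,-10,0],[45,0,0,-5,0],[45,0,0,-2,0],[45,0,0,-1,0],[45,0,0,-1,0],[45,0,0,-0.5,0],[45,0,0,0,0],[45,0,0,0,0],[45,0,0,0,0]]]'

```text
time_s: 12.3
tool_pos: [0.5406, 0.2663, 0.0413]
tcp_rot: [-1.198, -1.229, 1.227]
wrist_force: [-4.8, -2.1, 14.2]
grip_width: 0.589
```

```bash
python3 st.py
```

```text
12.3 q [ 0.458  0.497 -0.16   0.912 -0.     0.433] tcp [540.6 266.3  41.3] jaw yaw 1.596 down [ 0.001  0.    -1.   ] F [-4.8 -2.1 14.2] grip mm 50.3
```

Contact at the expected height. I release it and go to the dropper bottle.

Emit:
play_rows --series '[[[66,0,0,0,0],[66,0,0,0,0],[66,0,0,0,0],[66,0,0,5,0],[66,0,0,30,0],[66,0,0,45,0],[66,0,0,48,0],[66,0,-25,0,0],[66,2,-40,0,0],[66,3,-40,0,0]]]'

```text
time_s: 13.3
tool_pos: [0.5454, 0.1606, 0.168]
tcp_rot: [-1.197, -1.23, 1.228]
wrist_force: [0.5, -0.4, 0.1]
grip_width: 0.771
```

Emit:
play_rows --series '[[[60,0,-30,0,0],[60,0,-9,0,0],[60,0,0,0,0],[60,0,0,0,0],[60,0,0,0,0],[60,0,0,0,0],[60,0,0,0,0],[60,0,0,0,0],[60,0,0,0,0],[60,0,0,0,0]]]'

```text
time_s: 14.3
tool_pos: [0.5454, 0.1223, 0.1673]
tcp_rot: [-1.197, -1.228, 1.228]
wrist_force: [-0.3, -0.5, -0.5]
grip_width: 0.705
```

```bash
python3 st.py; python3 - <<'E'
from h import *
im=get_image("wrist");cv2.imwrite("pics/w4.png",im[:,:,::-1])
E
```

```text
14.3 q [ 0.221  0.33  -0.079  1.162 -0.     0.195] tcp [545.4 122.3 167.3] jaw yaw 1.596 down [-0. -0. -1.] F [-0.3 -0.5 -0.5] grip mm 60.2
```

View pics/w4.png

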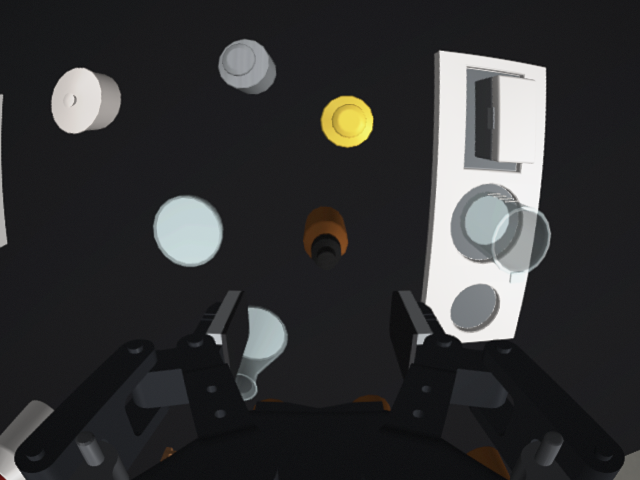

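```bash
cat >> h.py <<'E'
def wray(T,uv,z):
    from scipy.spatial.transform import Rotation as R
    c=calibration("wrist");K=np.array(c["intrinsics"]);d=np.array(uv,float)-K[:2,2];r=np.hypot(*d);t=r/K[0,0]
    v=np.array([d[0]/r*np.sin(t),d[1]/r*np.sin(t),np.cos(t)]);M=np.array(c["tool_from_camera"])
    Rt=R.from_rotvec(T[3:]).as_matrix();o=Rt@M[:3,3]+T[:3];w=Rt@M[:3,:3]@v
    return ((o+w*(z-o[2])/w[2])*1e3)[:2].round(1)
E
python3 - <<'E'
from h import *
o=get_obs();T=np.r_[o["tool_pos"],o["tcp_rot"]]
im=cv2.imread("pics/w4.png");h=cv2.cvtColor(im,cv2.COLOR_BGR2HSV)
for nm,uv,z in [("cap",(327,253),.09),("body",(326,240),.05),("base",(325,222),0),("weightknob",(239,60),.062),("cruc knob",(70,101),.05),("box top",(516,119),.051),("beaker rim",(521,240),.072),("petri",(189,230),.014)]: print(nm,wray(T,uv,z))
E
```

```text
cap [543.  125.7]
body [547.1 125.9]
base [546.7 125.9]
weightknob [425.7  67.4]
cruc knob [440.3 -73.6]
box top [452.4 260.8]
beaker rim [537.1 264. ]
petri [552.2  13.3]
```

The wrist view puts the bottle 2–3 mm further to +y. I split the difference, since the jaws centre it in y.

Emit:
play_rows --series '[[[60,1,2,-30,0],[60,0,0,-40,0],[60,0,0,-40,0],[60,0,0,-20,0],[60,0,0,0,0],[28,0,0,0,0],[28,0,0,0,0],[28,0,0,0,0],[28,0,0,0,0],[28,0,0,0,0]]]'

```text
time_s: 15.35
tool_pos: [0.5476, 0.1245, 0.0388]
tcp_rot: [-1.199, -1.23, 1.226]
wrist_force: [-0.0, 0.4, 6.9]
grip_width: 0.358
```

```bash
python3 st.py
```

```text
15.35 q [ 0.224  0.44  -0.271  0.857 -0.     0.198] tcp [547.6 124.5  38.8] jaw yaw 1.596 down [ 0.003  0.001 -1.   ] F [-0.   0.4  6.9] grip mm 30.6
```

Emit:
play_rows --series '[[[28,0,0,10,0],[28,0,0,35,0],[28,0,0,40,0],[28,0,0,40,0],[28,15,28,0,0],[28,18,36,0,0],[28,18,36,0,0],[28,15,30,0,0],[28,8,13,0,0],[28,0,0,0,0]]]'

```text
time_s: 16.35
tool_pos: [0.6209, 0.2691, 0.1623]
tcp_rot: [-1.196, -1.229, 1.229]
wrist_force: [0.9, 0.0, -1.1]
grip_width: 0.365
```

```bash
python3 st.py; python3 - <<'E'
from h import *
a=get_image("wrist")[200:480,130:510];b=get_image("side")[130:300,140:340]
g=np.hstack([cv2.resize(a,(400,295)),cv2.resize(b,(347,295))])
cv2.imwrite("pics/w5.png",g[:,:,::-1])
E
```

```text
16.35 q [0.409 0.532 0.236 1.275 0.    0.382] tcp [620.9 269.1 162.3] jaw yaw 1.598 down [ 0.  0. -1.] F [ 0.9  0.  -1.1] grip mm 31.2
```

View pics/w5.png

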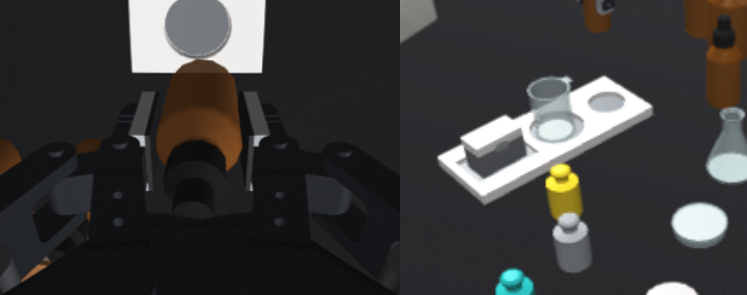

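```bash
python3 - <<'E'
from h import *
o=get_obs();T=np.r_[o["tool_pos"],o["tcp_rot"]]
print("well",wray(T,(317,224),.008))
print("bottle base near edge centre",wray(T,(130+203*.95,200+60*.95),o["tool_pos"][2]-.0388))
E
```

```text
well [619.7 264. ]
bottle base near edge centre [606.4 267.3]
```

Emit:
play_rows --series '[[[28,0,-1,-40,0],[28,0,0,-35,0],[28,0,0,-5,0],[28,0,0,0,0],[28,0,0,0,0],[28,0,0,0,0],[28,0,0,0,0],[28,0,0,0,0],[28,0,0,0,0],[28,0,0,0,0]]]'

```text
time_s: 17.45
tool_pos: [0.6204, 0.2663, 0.0824]
tcp_rot: [-1.197, -1.228, 1.228]
wrist_force: [0.0, 0.5, -0.8]
grip_width: 0.366
```

```bash
python3 st.py
```

```text
17.45 q [ 0.405  0.575  0.101  1.097 -0.     0.38 ] tcp [620.4 266.3  82.4] jaw yaw 1.596 down [ 0. -0. -1.] F [ 0.   0.5 -0.8] grip mm 31.3
```

Emit:
play_rows --series '[[[28,0,0,-20,0],[28,0,0,-10,0],[28,0,0,-4,0],[28,0,0,-2,0],[28,0,0,-1,0],[28,0,0,-1,0],[28,0,0,-1,0],[28,0,0,0,0],[28,0,0,0,0],[28,0,0,0,0]]]'

```text
time_s: 18.45
tool_pos: [0.621, 0.2664, 0.0449]
tcp_rot: [-1.198, -1.229, 1.226]
wrist_force: [-1.6, -0.6, 6.6]
grip_width: 0.367
```

```bash
python3 st.py
```

```text
18.45 q [ 0.405  0.603  0.05   1.015 -0.     0.38 ] tcp [621.  266.4  44.9] jaw yaw 1.596 down [ 0.002  0.001 -1.   ] F [-1.6 -0.6  6.6] grip mm 31.4
```

Contact. I release the bottle and go to the crucible.

Emit:
play_rows --series '[[[50,0,0,0,0],[50,0,0,0,0],[50,0,0,0,0],[50,0,0,5,0],[50,0,0,30,0],[60,0,0,45,0],[70,0,0,48,0],[75,-15,-28,0,0],[75,-20,-38,0,-0.03],[75,-20,-38,0,-0.03]]]'

```text
time_s: 19.45
tool_pos: [0.5649, 0.1615, 0.1718]
tcp_rot: [-1.226, -1.184, 1.183]
wrist_force: [0.9, -1.0, -0.6]
grip_width: 0.875
```

Emit:
play_rows --series '[[[80,-20,-38,0,-0.03],[80,-20,-38,0,-0.03],[80,-20,-38,0,0],[80,-20,-38,0,0],[80,-20,-38,0,0],[80,-16,-28,0,0],[80,-10,-19,0,0],[80,0,0,-40,0],[80,0,0,0,0],[80,0,0,0,0]]]'

```text
time_s: 20.45
tool_pos: [0.4391, -0.0746, 0.1317]
tcp_rot: [-1.251, -1.138, 1.14]
wrist_force: [0.7, 0.2, 0.7]
grip_width: 0.938
```

```bash
python3 st.py; python3 - <<'E'
from h import *
im=get_image("wrist");cv2.imwrite("pics/w6.png",im[:,:,::-1])
E
```

```text
20.45 q [-0.168  0.174 -0.396  1.003 -0.    -0.074] tcp [439.1 -74.6 131.7] jaw yaw 1.476 down [-0.001  0.    -1.   ] F [0.7 0.2 0.7] grip mm 80.1
```

View pics/w6.png

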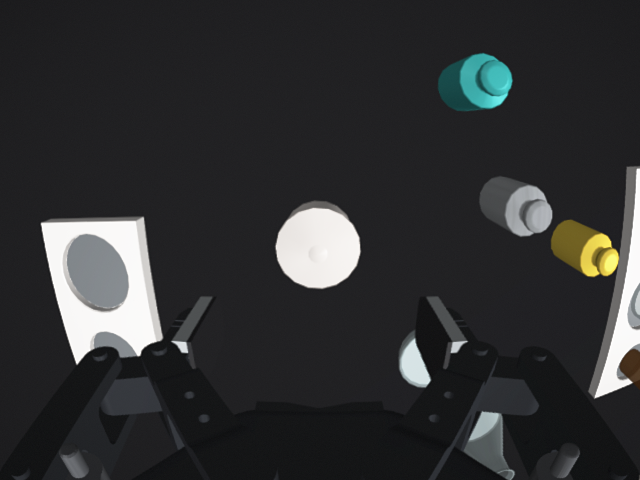

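The crucible is at (318,248), centred. I go down, and the lid rim meets the middle of the pads.

Emit:
play_rows --series '[[[80,1,0,-35,0],[80,0,0,-40,0],[80,0,0,-20,0],[80,0,0,-10,0],[80,0,0,0,0],[48,0,0,0,0],[48,0,0,0,0],[48,0,0,0,0],[48,0,0,0,0],[48,0,0,0,0]]]'

```text
time_s: 21.5
tool_pos: [0.4417, -0.0749, 0.028]
tcp_rot: [-1.255, -1.141, 1.138]
wrist_force: [-1.3, 1.5, 7.7]
grip_width: 0.611
```

```bash
python3 st.py
```

```text
21.5 q [-0.168  0.294 -0.554  0.72   0.    -0.073] tcp [441.7 -74.9  28. ] jaw yaw 1.476 down [ 0.003 -0.    -1.   ] F [-1.3  1.5  7.7] grip mm 52.2
```

Emit:
play_rows --series '[[[48,0,0,5,0],[48,0,0,15,0],[48,0,0,30,0],[48,0,0,30,0],[48,2,-28,0,0],[48,2,-38,0,0],[48,2,-38,0,0],[48,2,-38,0,0],[48,2,-30,0,0],[48,2,-17,0,0]]]'

```text
time_s: 22.5
tool_pos: [0.4526, -0.2662, 0.1071]
tcp_rot: [-1.255, -1.138, 1.138]
wrist_force: [0.4, -0.8, -1.0]
grip_width: 0.602
```

```bash
python3 st.py; python3 - <<'E'
from h import *
a=get_image("wrist")[180:440,130:510];b=get_image("side")[250:460,280:520]
g=np.hstack([cv2.resize(a,(410,280)),cv2.resize(b,(320,280))])
cv2.imwrite("pics/w7.png",g[:,:,::-1])
E
```

```text
22.5 q [-0.531  0.319 -0.263  0.987 -0.    -0.435] tcp [ 452.6 -266.2  107.1] jaw yaw 1.474 down [ 0.001 -0.001 -1.   ] F [ 0.4 -0.8 -1. ] grip mm 51.4
```

View pics/w7.png

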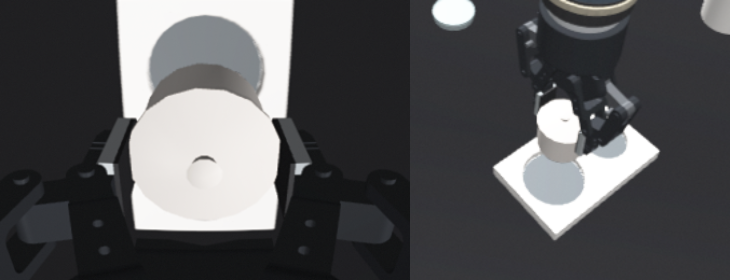

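```bash
python3 - <<'E'
from h import *
o=get_obs();T=np.r_[o["tool_pos"],o["tcp_rot"]]
print("well",wray(T,(321,242),.008), "knob",wray(T,(130+205*.927,180+170*.9286),o["tool_pos"][2]+.022-.002))
E
```

```text
well [ 450.5 -265.5] knob [ 448.6 -266.1]
```

Emit:
play_rows --series '[[[48,1,1.5,-30,0],[48,0,0,-20,0],[48,0,0,-10,0],[48,0,0,-6,0],[48,0,0,0,0],[48,0,0,0,0],[48,0,0,0,0],[48,0,0,0,0],[48,0,0,0,0],[48,0,0,0,0]]]'

```text
time_s: 23.6
tool_pos: [0.4535, -0.2624, 0.0405]
tcp_rot: [-1.253, -1.139, 1.139]
wrist_force: [0.1, 0.5, -0.4]
grip_width: 0.605
```

```bash
python3 st.py
```

```text
23.6 q [-0.524  0.386 -0.359  0.825 -0.    -0.43 ] tcp [ 453.5 -262.4   40.5] jaw yaw 1.476 down [ 0. -0. -1.] F [ 0.1  0.5 -0.4] grip mm 51.7
```

Emit:
play_rows --series '[[[48,1,-1.5,-2,0],[48,0,0,-2,0],[48,0,0,-1,0],[48,0,0,-1,0],[48,0,0,-1,0],[48,0,0,0,0],[48,0,0,0,0],[48,0,0,0,0],[48,0,0,0,0],[48,0,0,0,0]]]'

```text
time_s: 24.6
tool_pos: [0.4543, -0.2638, 0.034]
tcp_rot: [-1.253, -1.139, 1.139]
wrist_force: [-2.8, 2.0, 10.3]
grip_width: 0.601
```

```bash
python3 st.py
```

```text
24.6 q [-0.526  0.396 -0.364  0.811 -0.    -0.431] tcp [ 454.3 -263.8   34. ] jaw yaw 1.476 down [ 0. -0. -1.] F [-2.8  2.  10.3] grip mm 51.4
```

Contact at exactly the expected height. I release and go to the steel weight, turning the jaws away from the yellow one.

Emit:
play_rows --series '[[[68,0,0,0,0],[68,0,0,0,0],[68,0,0,0,0],[68,0,0,5,0],[68,0,0,30,0],[68,0,0,45,0],[60,0,0,48,0],[60,-3,28,0,0.05],[60,-4,40,0,0.05],[60,-4,40,0,0.05]]]'

```text
time_s: 25.6
tool_pos: [0.4433, -0.155, 0.1619]
tcp_rot: [-1.183, -1.251, 1.25]
wrist_force: [0.5, 0.4, -1.1]
grip_width: 0.702
```

Emit:
play_rows --series '[[[56,-4,40,0,0.05],[56,-4,40,0,0.05],[56,-4,40,0,0.05],[56,-4,40,0,0.05],[56,-2,36,0,0.05],[56,0,27,0,0.05],[56,0,0,0,0],[56,0,0,0,0],[56,0,0,0,0],[56,0,0,0,0]]]' --grip_force 70

```text
time_s: 26.6
tool_pos: [0.4255, 0.0664, 0.1613]
tcp_rot: [-1.021, -1.465, 1.465]
wrist_force: [0.4, -0.2, -0.4]
grip_width: 0.655
```

```bash
python3 st.py; python3 - <<'E'
from h import *
im=get_image("wrist");cv2.imwrite("pics/w8.png",im[:,:,::-1])
E
```

```text
26.6 q [ 0.155  0.124 -0.374  1.073 -0.    -0.199] tcp [425.5  66.4 161.3] jaw yaw 1.924 down [ 0. -0. -1.] F [ 0.4 -0.2 -0.4] grip mm 56.0
```

View pics/w8.png

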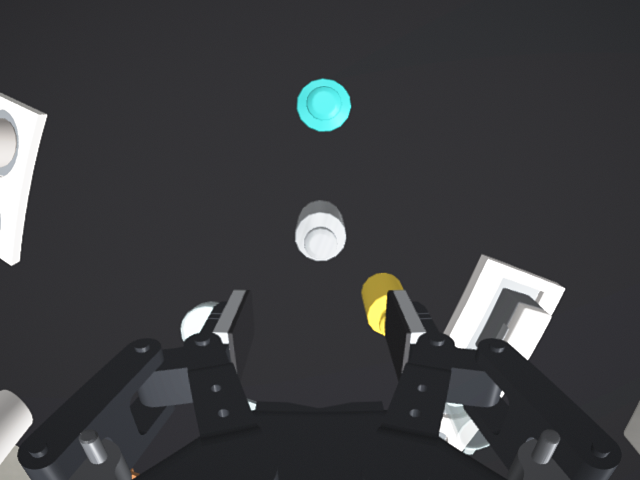

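The grey weight is centred at (321,238), and the yellow one is clear of the right finger's path.

Emit:
play_rows --series '[[[56,0,1,-40,0],[56,0,0,-40,0],[56,0,0,-35,0],[56,0,0,-18,0],[56,0,0,0,0],[32,0,0,0,0],[32,0,0,0,0],[32,0,0,0,0],[32,0,0,0,0],[32,0,0,0,0]]]'

```text
time_s: 27.65
tool_pos: [0.4263, 0.068, 0.0295]
tcp_rot: [-1.022, -1.467, 1.465]
wrist_force: [-1.3, -3.0, 8.3]
grip_width: 0.395
```

```bash
python3 st.py
```

```text
27.65 q [ 0.159  0.269 -0.587  0.713 -0.001 -0.196] tcp [426.3  68.   29.5] jaw yaw 1.926 down [ 0.002 -0.    -1.   ] F [-1.3 -3.   8.3] grip mm 33.7
```

Emit:
play_rows --series '[[[32,0,0,5,0],[32,0,0,20,0],[32,0,0,40,0],[32,0,0,40,0],[32,0,0,15,0],[32,8,-26,0,-0.05],[32,12,-38,0,-0.05],[32,12,-38,0,-0.05],[32,12,-38,0,-0.05],[32,12,-38,0,-0.05]]]'

```text
time_s: 28.65
tool_pos: [0.4816, -0.1112, 0.1488]
tcp_rot: [-1.159, -1.285, 1.284]
wrist_force: [1.0, 0.4, -4.4]
grip_width: 0.396
```

Emit:
play_rows --series '[[[32,12,-38,0,-0.05],[32,12,-38,0,-0.05],[32,12,-38,0,-0.05],[32,10,-28,0,-0.05],[32,7,-19,0,0],[32,0,0,-35,0],[32,0,0,-25,0],[32,0,0,-10,0],[32,0,0,0,0],[32,0,0,0,0]]]'

```text
time_s: 29.65
tool_pos: [0.535, -0.2708, 0.0794]
tcp_rot: [-1.253, -1.14, 1.139]
wrist_force: [0.4, -1.1, -3.6]
grip_width: 0.403
```

```bash
python3 st.py; python3 - <<'E'
from h import *
im=get_image("wrist");cv2.imwrite("pics/w9.png",im[:,:,::-1])
E
```

```text
29.65 q [-0.469  0.458 -0.117  0.995 -0.    -0.374] tcp [ 535.  -270.8   79.4] jaw yaw 1.476 down [ 0.001 -0.001 -1.   ] F [ 0.4 -1.1 -3.6] grip mm 34.4
```

View pics/w9.png

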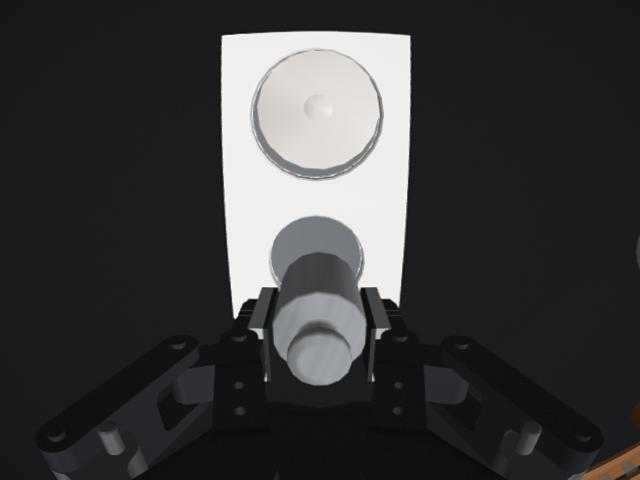

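The crucible sits in its well with its lid at (318,108), and the weight is lined up over the second well. I lower it.

Emit:
play_rows --series '[[[32,0,0,-20,0],[32,0,0,-12,0],[32,0,0,-6,0],[32,0,0,-3,0],[32,0,0,-1.5,0],[32,0,0,-1,0],[32,0,0,-0.5,0],[32,0,0,0,0],[32,0,0,0,0],[32,0,0,0,0]]]'

```text
time_s: 30.7
tool_pos: [0.5347, -0.2709, 0.0356]
tcp_rot: [-1.254, -1.14, 1.139]
wrist_force: [-3.1, 1.9, 5.6]
grip_width: 0.395
```

```bash
python3 st.py
```

```text
30.7 q [-0.469  0.498 -0.175  0.896  0.    -0.374] tcp [ 534.7 -270.9   35.6] jaw yaw 1.476 down [ 0.001 -0.001 -1.   ] F [-3.1  1.9  5.6] grip mm 33.7
```

Emit:
play_rows --series '[[[52,0,0,0,0],[52,0,0,0,0],[52,0,0,0,0],[52,0,0,5,0],[52,0,0,30,0],[52,0,0,45,0],[52,0,0,48,0],[52,0,0,40,0],[52,-20,-20,30,0],[52,-30,-20,0,0]]]'

```text
time_s: 31.7
tool_pos: [0.4867, -0.312, 0.2371]
tcp_rot: [-1.26, -1.144, 1.14]
wrist_force: [-0.3, -1.1, -0.9]
grip_width: 0.615
```

Emit:
play_rows --series '[[[52,-40,-20,0,0],[52,-40,-20,0,0],[52,-40,-20,0,0],[52,-40,-20,0,0],[52,-40,-20,0,0],[52,-40,-10,0,0],[52,-40,0,0,0],[52,-20,0,0,0],[52,0,0,0,0],[52,0,0,0,0]]]'

```text
time_s: 32.7
tool_pos: [0.1845, -0.4211, 0.2328]
tcp_rot: [-1.254, -1.138, 1.139]
wrist_force: [1.0, -0.4, -0.1]
grip_width: 0.612
```

```bash
python3 st.py; python3 - <<'E'
from h import *
a=get_image("top");b=get_image("side")
g=np.vstack([np.hstack([cv2.resize(a[140:340,90:290],(400,400)),cv2.resize(a[140:340,330:530],(400,400))])])
cv2.imwrite("pics/end_top.png",g[:,:,::-1]);cv2.imwrite("pics/end_side.png",b[:,:,::-1])
E
```

```text
32.7 q [-1.158  0.129 -0.176  1.264  0.    -1.062] tcp [ 184.5 -421.1  232.8] jaw yaw 1.475 down [ 0.001 -0.001 -1.   ] F [ 1.  -0.4 -0.1] grip mm 52.2
```

View pics/end_top.png

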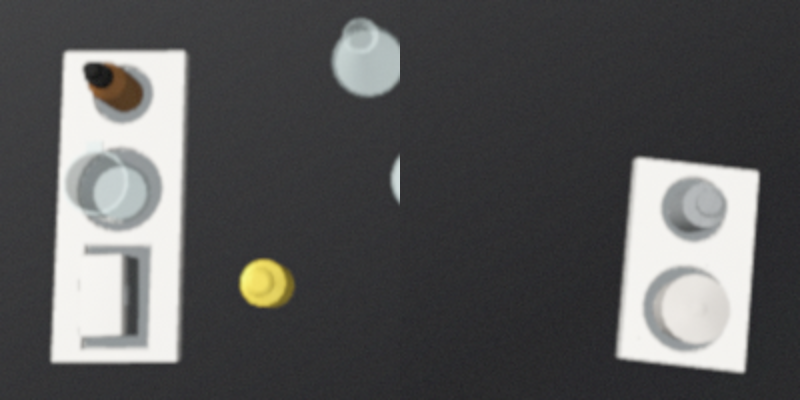

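View pics/end_side.png

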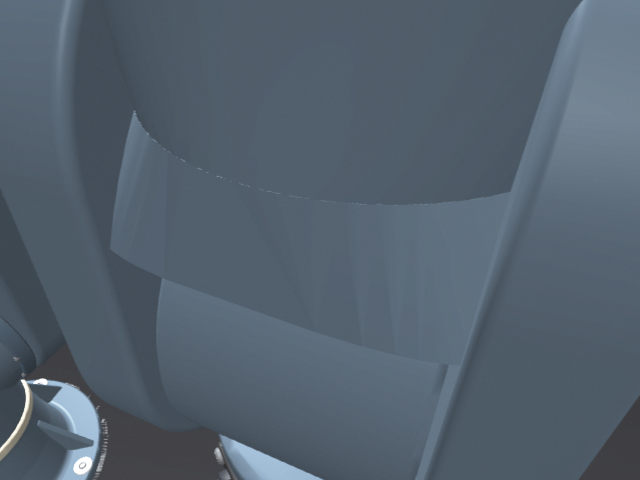

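```bash
python3 - <<'E'
from h import *
f=lambda n,x,y,z:print(n,(ray("top",(x,y),z)*1e3).round(1))
f("box 453.2 263.6",90+102.5/2,140+295/2,.051)
f("beaker 541.4 266",90+119/2,140+193/2,.006)
f("bottle cap 621.4 268",90+98/2,140+75/2,.096)
f("crucible 453.2 -264",330+(695-400)/2,140+308/2,.045)
f("weight knob 535 -271",330+(710-400)/2,140+202/2,.068)
a=get_image("top")[:,:,::-1];b=cv2.imread("pics/top0.png")
for nm,(x0,y0,x1,y1) in dict(flask=(250,145,300,195),petri=(280,205,328,255)).items(): print(nm,"mean diff",np.abs(a[y0:y1,x0:x1].astype(int)-b[y0:y1,x0:x1]).mean().round(2))
E
```

```text
box 453.2 263.6 [452.8 261.6]
beaker 541.4 266 [538.6 268. ]
bottle cap 621.4 268 [616.8 260.2]
crucible 453.2 -264 [ 452.7 -263. ]
weight knob 535 -271 [ 533.7 -269.3]
flask mean diff 2.12
petri mean diff 2.25
```

The bottle cap reading is off, so I check its upright pose numerically, after moving the arm out of the side view.

Emit:
play_rows --series '[[[52,25,40,20,0],[52,25,40,20,0],[52,10,45,0,0],[52,0,45,0,0],[52,0,45,0,0],[52,0,45,0,0],[52,0,45,0,0],[52,0,45,0,0],[52,0,45,0,0],[52,0,45,0,0]]]'

```text
time_s: 33.85
tool_pos: [0.2442, 0.0058, 0.2717]
tcp_rot: [-1.253, -1.141, 1.139]
wrist_force: [1.1, 0.2, 0.3]
grip_width: 0.608
```

```bash
python3 st.py; python3 - <<'E'
from h import *
for n in("top","side"):
    im=get_image(n)[:,:,::-1].copy();cv2.imwrite(f"pics/fin_{n}.png",im);hsv=cv2.cvtColor(im,cv2.COLOR_BGR2HSV).astype(int)
    e=[proj(n,(.621,.2665,z)) for z in (.006,.056,.096)];print(n,"expected base/shoulder/top px",np.round(e,1))
    P=[proj(n,(.621+r*np.cos(a),.2665+r*np.sin(a),z)) for z,r in((.006,.016),(.056,.016),(.096,.010)) for a in np.linspace(0,6.28,24)]
    P=np.array(P);print(" expected bbox",P.min(0).round(1),P.max(0).round(1))
    c=np.mean(e,0).astype(int);x0,y0=c-28;x1,y1=c+28
    sub=hsv[y0:y1,x0:x1]
    m=((sub[...,1]>110)&(sub[...,2]>35)|(sub[...,2]<45)).astype(np.uint8)
    k,l,st,ce=cv2.connectedComponentsWithStats(m)
    i=l[28,28];print(" seen bbox",st[i][:2]+[x0,y0],st[i][:2]+st[i][2:4]+[x0,y0],"area",st[i][4])
E
```

```text
33.85 q [ 0.024 -0.267 -0.434  1.403  0.     0.117] tcp [244.2   5.8 271.7] jaw yaw 1.477 down [ 0.001  0.    -1.   ] F [1.1 0.2 0.3] grip mm 51.9
top expected base/shoulder/top px [[153.3 187.9]
 [143.6 180.9]
 [135.  174.7]]
 expected bbox [128.4 168.2] [162.8 197.2]
 seen bbox [133 172] [161 195] area 408
side expected base/shoulder/top px [[259.1 191.9]
 [257.2 173.3]
 [255.5 157.6]]
 expected bbox [249.9 155.3] [266.1 195.9]
 seen bbox [250 164] [266 194] area 341
```

```bash
python3 - <<'E'
from h import *
for f,n,X,Y,b in [("top0","top",.546,.1235,0),("side0","side",.546,.1235,0),("fin_top","top",.621,.2665,.006),("fin_side","side",.621,.2665,.006)]:
    im=cv2.imread(f"pics/{f}.png");hsv=cv2.cvtColor(im,cv2.COLOR_BGR2HSV).astype(int)
    P=np.array([proj(n,(X+r*np.cos(a),Y+r*np.sin(a),b+z)) for z,r in((0,.016),(.05,.016),(.09,.010)) for a in np.linspace(0,6.28,24)])
    x0,y0=(P.min(0)-6).astype(int);x1,y1=(P.max(0)+7).astype(int);s=hsv[y0:y1,x0:x1]
    m=((s[...,1]>110)&(s[...,2]>35));ys,xs=np.nonzero(m);d=(s[...,2]<22);yd,xd=np.nonzero(d)
    print(f,"exp",P.min(0).round(1),P.max(0).round(1),"brown",(xs.min()+x0,ys.min()+y0),(xs.max()+x0,ys.max()+y0),"black n",len(xd),xd.size and ((xd.min()+x0,yd.min()+y0),(xd.max()+x0,yd.max()+y0)))
    if n=="side":
        print(" V column", hsv[y0:y1,int(proj(n,(X,Y,b+.09))[0]),2])
E
```

```text
top0 exp [221.7 219.6] [246.8 243.7] brown (np.int64(221), np.int64(218)) (np.int64(244), np.int64(241)) black n 0 0
side0 exp [262.8 199.1] [280.3 242.7] brown (np.int64(263), np.int64(213)) (np.int64(280), np.int64(240)) black n 7 ((np.int64(267), np.int64(203)), (np.int64(274), np.int64(212)))
 V column [254 254 254 254 254 254 215  44  42  39  25  26  24  25  29  34  32  23
  22  21  24  43  85 103 103 104 105 106  92  80  80  78  81  81  79  79
  80  79  80  80  78  78  79  77  77  76  75  43  42  44  43  43  44  44
  42  43]
fin_top exp [128.4 168.2] [162.8 197.2] brown (np.int64(135), np.int64(172)) (np.int64(160), np.int64(194)) black n 3 ((np.int64(139), np.int64(176)), (np.int64(143), np.int64(181)))
fin_side exp [249.9 155.3] [266.1 195.9] brown (np.int64(250), np.int64(169)) (np.int64(265), np.int64(193)) black n 0 0
 V column [ 68  68  68  68  68  67  68  66  62  58  39  36  35  34  44  47  43  33
  35  35  48 105 137 142 143 151 178 165 151 152 151 152 151 150 129 123
 123 126 126 126 128 127 127 127 139 239 255 255 255 255 255 255 255]
```

```bash
python3 -c "
from rig import *
print(sign_off())"
```

```text
the job is handed in; nothing more can be done
None
```

Both kits are made up and the job is handed in, at about 34 s on the robot's clock.

**What was placed:** The cuvette box, beaker and smallest dropper bottle are in the three-well tray, placed in that order. The lidded crucible and the steel-grey weight followed in the two-well tray. Each one touched down within 0.2 mm of the expected floor height, with a contact reading of 5–15 N, before I released it.

**Last checks:**
- The final top view shows all five in their wells. The box, beaker, crucible and weight measured within about 4 mm of their well centres, which is inside the clearances.
- The flask and Petri dish looked unchanged from the first picture. The mean difference was about 2 grey levels, which I took to be camera noise.

**A check that disagreed:** The bottle's cap read about 9 mm off in the final top view, and its outline came out 3–5 pixels short at the cap end. In the side view its outline fits its expected place exactly as it did when it stood on the bench. I therefore took it as upright and put the difference down to the rounded cap and rough pixel reading.

My final side picture was blocked by the arm. I moved the arm clear, but by then I had used all 16 picture views, so that last check was by numbers only.

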